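# Level the bottle tray of a filling station and pin it

### The job

The bottle tray of the filling station has been left tipped up to drain. Swing it down level onto its rests, then take the locking pin with the plain round knob from the parts stand and drop it fully home through the hole in the bridge over the index wheel, so that the tray is locked. Let go of the pin.

Things in the scene. Friction and masses are not known exactly. Their poses are not given: they have to be found in the camera images.
- tray (a joint): Tilting bottle tray: black plate 244 x 180 mm with four white strips 40 x 150 mm across it, on a level axis 95 mm above the table between aluminium cheeks. 0 = level, stopped there by two rubber-topped rests; positive = end nearer the robot raised (starts 0.4 to 0.65 rad). The axle is stiff: it stays where it is left; about 4 N down near the raised end swings it.
- tray_pad (a point): Middle of the top face of the white strip at the tray's raised end (nearer the robot), 98 mm from the axis; press straight down here with shut fingers. x points along the tray to its other end, y along the tilting axis, z out of the tray's top. With the tray level this point is 106 mm above the table.
- lock_hole (a point): Centre of the top rim of the pin's 24 mm round hole in the aluminium bridge plate (70 x 78 x 12 mm, top 166 mm above the table) at the tray's left side seen from the robot. The dark index wheel below turns with the tray; its one slot (22 mm wide, 28 mm deep) lies under the hole only with the tray level, else its rim blocks the pin. z up, x square to the tilting axis, away from the robot.
- pin_grip (a point): On the axis of the locking pin, in its plain black round knob (28 mm wide, 46 tall), 30 mm above the underside of its steel collar (40 mm wide, 4 thick); shank below 14 mm wide, 40 long, tip tapered; 0.08-0.17 kg. z up; x along the row of 3 holes, 66 mm apart, of the white stand (200 x 62 x 60 mm) it stands in, beside a nozzle and a star-knob screw. Home: 30 mm above lock_hole.
Things that resemble listed ones, but are neither listed nor needed, are in the scene too. What is shaped like the part that bears pin_grip but red is not meant.

How it is judged (in metres and radians):
On the way:
1. the tray is swung down level (value of joint tray below 0.15 rad), for 0.2 s.
At the end, for the whole second after the job is handed in: The tray is at rest within 0.15 rad (about 9 degrees) of level, and the locking pin is home in the bridge's hole: upright within 10 degrees, its axis within 12 mm of the hole's centre and its collar within 6 mm of the bridge, released (value of joint tray below 0.15 rad and horizontal distance between pin_grip and lock_hole below 0.012 m and z of pin_grip in the frame of lock_hole between 0.02 and 0.036 m and angle between pin_grip's own z axis and vertical below 0.17 rad and velocity of joint tray between -0.05 and 0.05 rad/s); the robot touches nothing.
It also fails if it takes over 54 s, if anything falls off the work surface, if the arm or the gripper's body presses on something with over 40 N, if the wrist force passes 120 N, or if a joint passes its speed limit or range.

### The arm

A 6-joint arm with a two-finger parallel gripper is mounted at the origin on the work surface. World frame = base frame: x ahead of the robot, y to its left, z up, the work surface at z = 0. Lengths are in mm, angles in rad, forces in N, time in s.
With the tool pointing down it reaches from about 375 to 925 mm from the base axis. Payload 5.7 kg.
Tool frame: the origin (TCP) lies at the very end of the fingers, on their centre line; the grasp point (between the pads) lies 19 mm behind it; z points along the fingers, x is the direction in which the jaws open and shut, and the axes are right-handed (so a half turn about z gives the same grasp; the last joint's range is limited). The gripper opens to 88 mm and grips with 3 to 60 N. Pads are 20 mm wide; open, the fingers measure 115 mm over their backs; the gripper's body (75 mm by 178 mm) begins 61 mm behind the grasp point.
Start: joints at [-1.381, 0.359, 1.51, -0, 1.272, -0.115], TCP at [180.046, -572.316, 222.623] pointing down, gripper open.
Joint ranges: [-2.97, 2.97], [-1.01, 2.36], [0.21, 2.38], [-0.96, 4.11], [0.2, 2.71], [-2.98, 2.98]. Speed limits (rad/s): [2.39, 2.39, 3.14, 3.14, 3.14, 3.14].

### API

Orientations are given as a unit quaternion [x, y, z, w].
In Python, from workcell import status, vision, bot gives the robot as it stands. The module is installed in compiled form; this text tells all that it offers.
- The arm moves only by the tool step_arm, never from a script. Its arguments are lists of equal length, an entry for each row: "slide": the shift along the tool's x, y, z in mm, a list of three; "delta_rot": the turn, a rotation vector about the tool's x, y, z in degrees, a list of three. A call has 1 to 8 rows; each row is the pose to reach, as a shift and turn from the pose measured when the call began, along the tool's axes at that moment; what a row does not reach only later rows make up. A row lasts 1/10 s, in which the tool goes at most 50 mm and 8.59 degrees, less where a joint would pass 70% of its speed; a pose out of reach is approached as far as the arm can. A call with a gripper value outside its range is refused whole. "claw" is the opening, from 0 (shut) to 1 (fully open), set as the call begins (left out, the last holds). The fingers move at their own pace and stop on an object; "squeeze" is the grip in N (left out, the last holds). Time passes only in rows, so rows that repeat a pose let the fingers close. It gives the time, the measured TCP pose, the force and the opening at its end, in the units of the state.
- status.get_state(): the state, without advancing time (a new reading comes with each control period).
- vision.capture(name): name is "side" or "top" or "wrist"; returns a dict with "frame" (400x640x3 uint8, red, green, blue), "intrinsics" (3x3 intrinsics, pixels), "extrinsics" (4x4, takes a point from world to camera coordinates). Camera axes: x right, y down, z forward; pixel columns grow to the right and rows downward; lengths in mm; the calibration is good to about 2 mm. The wrist camera is an equidistant fisheye: a pixel r from the principal point sees the ray r / f radians off the axis. A picture is of the moment at which its call begins. There is no depth.
- bot.close_job(): hands the job in, once; it reports no verdict.
The state is a dict: "clock": time; "joints": joint angles; "joint_vel": joint speeds; "joint_torque": joint torques, N m; "ee_pos": TCP position; "tool_rot": TCP orientation; "wrist_force": force on the tool from outside, world axes, zero at the start; "wrist_torque": the same for the moment, N m; "width": finger opening in mm.
Only numpy, scipy, OpenCV 4.12 (cv2) and the standard library are available. Lean on these libraries where they do the work, as an engineer would, in place of code of your own. Each camera call takes 0.05 s, during which the arm holds its last target.

## Working session

There is one attempt and no reset: what is moved stays moved. The work goes in short steps, Python scripts to look and compute and a tool call to move; the robot and the scene stay as the last step left them, time stands still between calls to the robot, and variables do not carry over. Pictures are saved under pics/ and viewed, and the job is handed in when it is done.

Besides the shell and the picture viewer there is one more tool, called after ">>>" by a JSON object that holds its "api" and its "payload". step_arm: Moves the arm, as the interface text tells. Its arguments: {"type":"object","properties":{"slide":{"type":"array"},"delta_rot":{"type":"array"},"claw":{"type":"number"},"squeeze":{"type":"number"}},"required":["slide","delta_rot"]}

```bash
mkdir -p pics; cat > h.py <<'E'
import numpy as np,cv2
from scipy.spatial.transform import Rotation as R
from scipy.optimize import least_squares
from workcell import status,vision,bot
import pickle
def cap(n,tag):
    c=vision.capture(n); pickle.dump(dict(c),open(f'pics/{tag}.pkl','wb'))
    cv2.imwrite(f'pics/{tag}.png',c['frame'][:,:,::-1]); return c
def load(tag): return pickle.load(open(f'pics/{tag}.pkl','rb'))
def crop(tag,x0,y0,x1,y1,s,out):
    f=load(tag)['frame'][y0:y1,x0:x1,::-1]; cv2.imwrite(f'pics/{out}.png',cv2.resize(f,None,fx=s,fy=s,interpolation=cv2.INTER_CUBIC))
def ray(c,px,fish=False):
    K=np.array(c['intrinsics']);E=np.array(c['extrinsics'])
    a=(px[0]-K[0,2])/K[0,0];b=(px[1]-K[1,2])/K[1,1]
    if fish:
        r=np.hypot(a,b);k=np.sin(r)/r if r>1e-9 else 1; d=np.array([a*k,b*k,np.cos(r)])
    else: d=np.array([a,b,1.])
    Rm=E[:3,:3];o=-Rm.T@E[:3,3];d=Rm.T@d;return o,d/np.linalg.norm(d)
def atz(c,px,z,fish=False):
    o,d=ray(c,px,fish);return o+d*(z-o[2])/d[2]
def tri(rs):
    A=np.zeros((3,3));b=np.zeros(3)
    for o,d in rs:
        P=np.eye(3)-np.outer(d,d);A+=P;b+=P@o
    p=np.linalg.solve(A,b);return p,[np.linalg.norm((np.eye(3)-np.outer(d,d))@(p-o)) for o,d in rs]
def proj(c,P,fish=False):
    K=np.array(c['intrinsics']);E=np.array(c['extrinsics']);p=E[:3,:3]@np.array(P,float)+E[:3,3]
    if fish:
        t=np.arctan2(np.hypot(p[0],p[1]),p[2]);n=np.hypot(p[0],p[1]);x,y=(p[0]/n*t,p[1]/n*t) if n>1e-9 else (0,0)
    else: x,y=p[0]/p[2],p[1]/p[2]
    return np.array([K[0,0]*x+K[0,2],K[1,1]*y+K[1,2]])
E
python3 - <<'E'
from h import *
for n in ['side','top','wrist']:
    c=cap(n,n+'0');K=c['intrinsics'];E=np.array(c['extrinsics']);print(n,np.round(K,1).tolist(),np.round(-E[:3,:3].T@E[:3,3]),np.round(E[:3,:3],2).tolist())
print(status.get_state())
E
```

```text
side [[422.3, 0.0, 315.4], [0.0, 422.3, 203.2], [0.0, 0.0, 1.0]] [-10. 591. 772.] [[-0.79, -0.61, 0.01], [-0.38, 0.47, -0.8], [0.49, -0.63, -0.6]]
top [[387.5, 0.0, 319.9], [0.0, 387.5, 206.1], [0.0, 0.0, 1.0]] [357. -88. 963.] [[-0.01, -1.0, -0.01], [-0.99, 0.01, -0.15], [0.15, 0.01, -0.99]]
wrist [[309.7, 0.0, 315.9], [0.0, 309.7, 199.9], [0.0, 0.0, 1.0]] [ 247. -551.  384.] [[0.3, -0.95, -0.0], [-0.92, -0.29, 0.25], [-0.24, -0.07, -0.97]]
{'clock': 0.15, 'joints': array([-1.38109968e+00,  3.59343147e-01,  1.51117430e+00, -5.92363553e-06,
        1.27251683e+00, -1.15086958e-01]), 'joint_vel': array([-0.00131756, -0.00261576, -0.0024491 , -0.00084922,  0.00034732,
       -0.00073605]), 'joint_torque': array([ 1.14628943e-03, -5.15753245e+01, -2.71008325e+01,  6.75515388e-02,
        3.05881281e-02, -7.27557517e-05]), 'ee_pos': array([ 179.94837378, -571.81777719,  222.00419297]), 'tool_rot': array([ 8.06252983e-01, -5.91570458e-01, -5.30273052e-04, -4.88253845e-04]), 'wrist_force': array([0.56230692, 0.08931106, 0.86095278]), 'wrist_torque': array([-0.01866605, -0.02388863, -0.01746874]), 'width': 87.65144488964091}
```

View pics/side0.png

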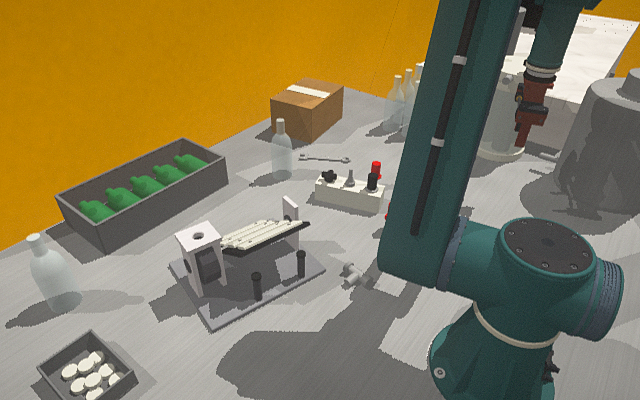

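View pics/top0.png

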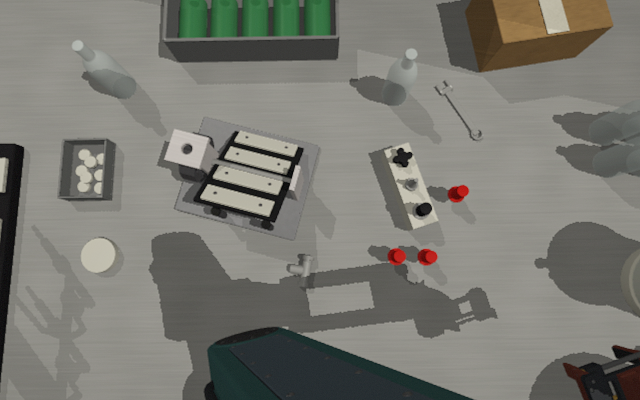

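View pics/wrist0.png

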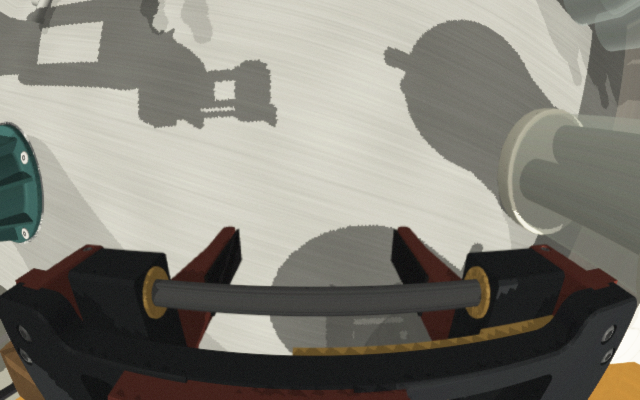

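The side view shows the stand with a star screw (329,176), a nozzle (350,178), and a black round knob (372,182). In the top view they are at (402,157), (410,184) and (424,209). There are also red knobs at top (459,193), (397,256) and (428,256), which are not meant. My choice is the black round knob at top (424,209). The tray's raised strip is at top (238,201) and the bridge hole at (187,149). Next I'll check close crops.

```bash
python3 - <<'E'
from h import *
crop('side0',300,150,400,225,8,'s_stand');crop('top0',360,130,480,220,6,'t_stand')
crop('side0',160,185,330,335,4.5,'s_tray');crop('top0',150,105,330,245,4.4,'t_tray')
E
```

```text
(no output)
```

View pics/s_stand.png

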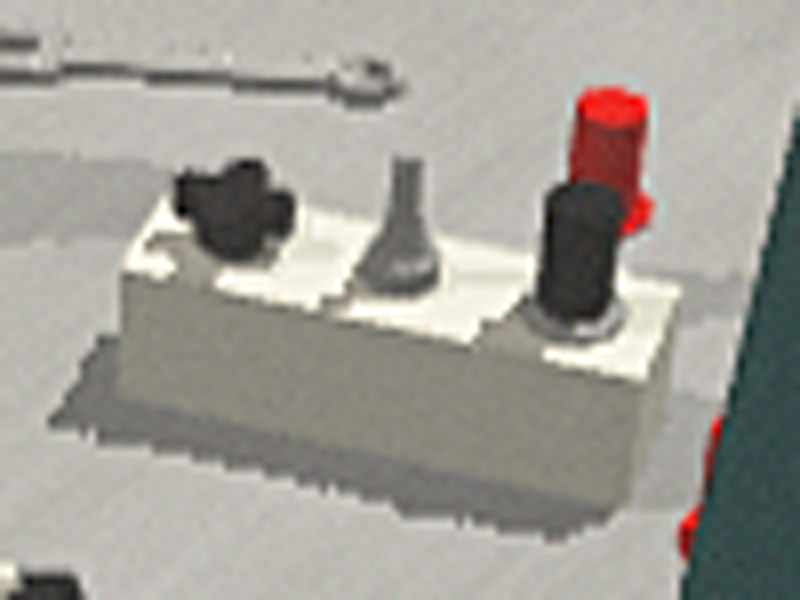

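View pics/t_stand.png

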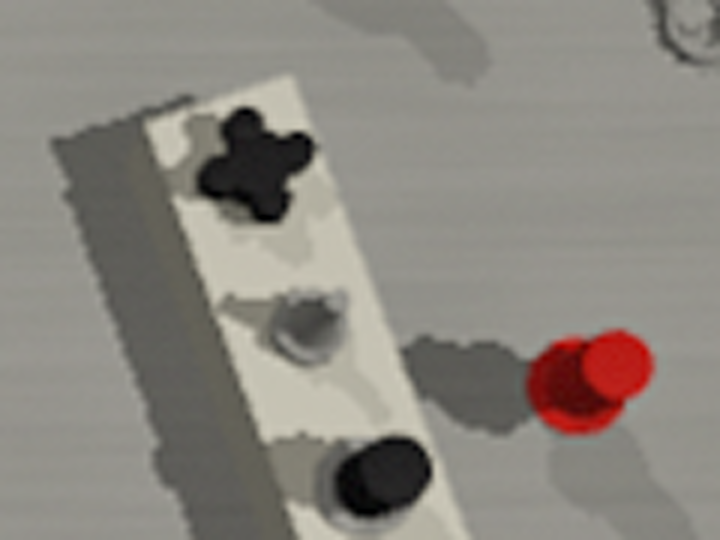

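View pics/s_tray.png

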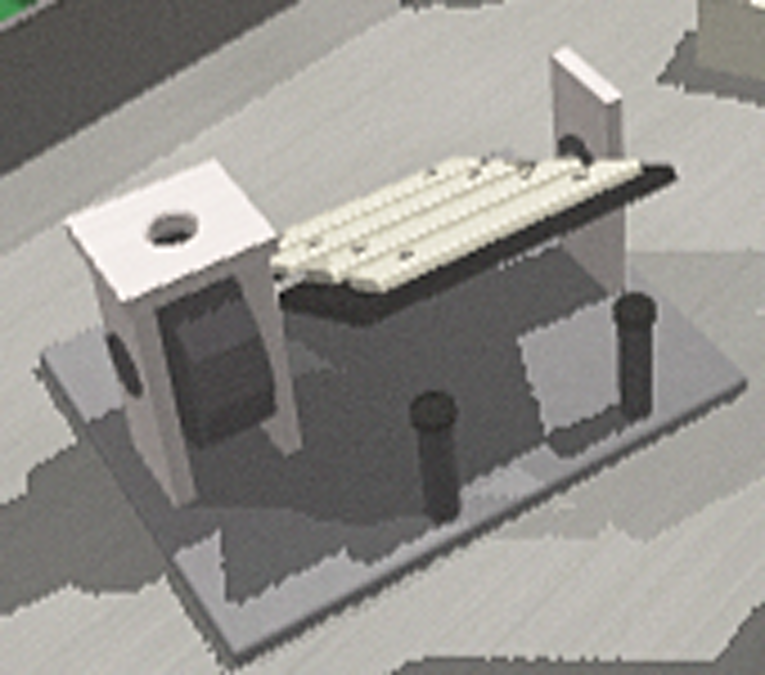

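View pics/t_tray.png

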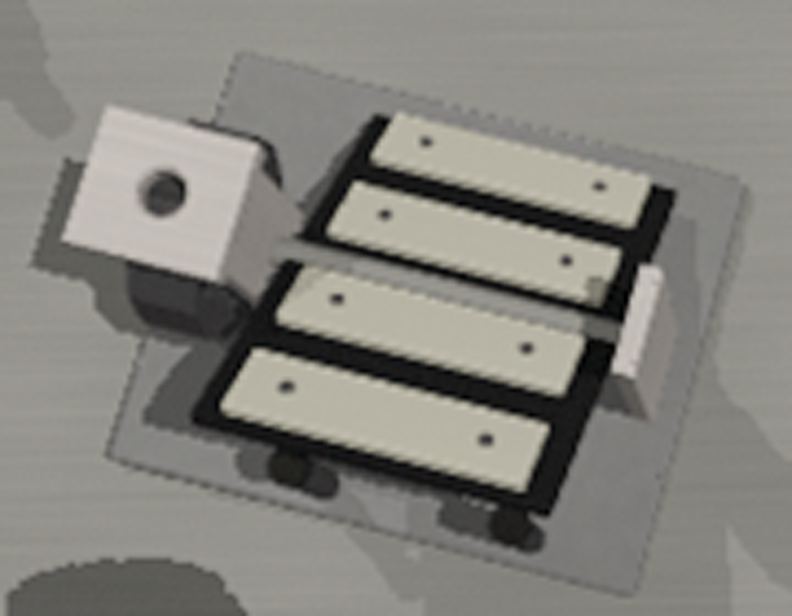

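```bash
cat > m1.py <<'E'
from h import *
S=load('side0');T=load('top0')
def s(u,v,k,x0,y0): return ((u+.5)/k-.5+x0,(v+.5)/k-.5+y0)
ss=lambda u,v:ray(S,s(u,v,8,300,150)); ts=lambda u,v:ray(T,s(u,v,6,360,130))
st=lambda u,v:ray(S,s(u,v,4.5,160,185)); tt=lambda u,v:ray(T,s(u,v,4.4,150,105))
pts={'knobtop':(ss(583,199),ts(399,470)),'collar':(ss(575,316),ts(362,488)),
'nozbase':(ss(397,280),ts(306,330)),
'hole':(st(173,229),tt(162,193)),'b1':(st(66,224),tt(65,240)),'b2':(st(215,160),tt(108,106)),'b3':(st(277,237),tt(260,150)),'b4':(st(124,301),tt(218,282)),
'padL':(st(405,254),tt(287,386)),'padR':(st(580,175),tt(486,440)),
'far L':(st(313,240),tt(426,141)) }
for k,r in pts.items():
    p,e=tri(r);print(k,np.round(p,1),np.round(e,1))
E
python3 m1.py
```

```text
knobtop [ 478.2 -316.6  110.8] [1.5 1.5]
collar [ 477.3 -315.9   60.5] [0.3 0.3]
nozbase [ 541.9 -296.9   58.8] [1.4 1.4]
hole [605.2 201.3 165.6] [0.6 0.6]
b1 [587.7 246.3 201.1] [19.1 19.1]
b2 [608.3 193.4 215.3] [24.5 24.5]
b3 [620.  153.2 129. ] [19.6 19.6]
b4 [597.1 209.5 118.2] [30.8 30.8]
padL [510.7 140.  159.2] [1. 1.]
padR [483.1  43.9 160. ] [1.2 1.2]
far L [658.4  90.2  55.6] [8.7 8.7]
```

```bash
cat >> h.py <<'E'
def plan(p,yaw=None):
    s=status.get_state();Rm=R.from_quat(s['tool_rot']);
    print('clock',round(s['clock'],2),'ee',np.round(s['ee_pos'],1),'F',np.round(s['wrist_force'],1),'w',round(s['width'],1),'q',np.round(s['joints'],2))
    print('slide',np.round(Rm.inv().apply(np.array(p,float)-s['ee_pos']),1))
    if yaw is not None:
        y=np.radians(yaw);x=np.array([np.cos(y),np.sin(y),0]);z=np.array([0,0,-1.]);T=R.from_matrix(np.c_[x,np.cross(z,x),z])
        print('rot',np.round(np.degrees((Rm.inv()*T).as_rotvec()),2))
E
python3 - <<'E'
from h import *
from m1 import *
print('red',atz(T,s(575,385,6,360,130),2)); print(tri((ss(612,107),ts(617,365))))
plan([478,-316,260],-73)
E
```

```text
knobtop [ 478.2 -316.6  110.8] [1.5 1.5]
collar [ 477.3 -315.9   60.5] [0.3 0.3]
nozbase [ 541.9 -296.9   58.8] [1.4 1.4]
hole [605.2 201.3 165.6] [0.6 0.6]
b1 [587.7 246.3 201.1] [19.1 19.1]
b2 [608.3 193.4 215.3] [24.5 24.5]
b3 [620.  153.2 129. ] [19.6 19.6]
b4 [597.1 209.5 118.2] [30.8 30.8]
padL [510.7 140.  159.2] [1. 1.]
padR [483.1  43.9 160. ] [1.2 1.2]
far L [658.4  90.2  55.6] [8.7 8.7]
red [ 527.07149286 -422.01243189    2.        ]
(array([ 519.83158419, -407.46799947,   89.86722029]), [np.float64(0.9186385166456985), np.float64(0.9186385166457847)])
clock 0.15 ee [ 179.9 -571.8  222. ] F [0.6 0.1 0.9] w 87.7 q [-1.38  0.36  1.51 -0.    1.27 -0.12]
slide [-154.6 -361.1  -37.7]
rot [-0.01  0.08  0.46]
```

>>> {"api": "step_arm", "payload": {"slide": [[-30,-30,-38],[-60,-80,-38],[-90,-130,-38],[-120,-180,-38],[-155,-230,-38],[-155,-280,-38],[-155,-320,-38],[-155,-361,-38]], "delta_rot": [[0,0,0],[0,0,0],[0,0,0],[0,0,0],[0,0,0],[0,0,0],[0,0,0],[0,0,0]], "claw": 0.7}}

```text
clock: 0.95
ee_pos: [462.7, -319.8, 260.4]
tool_rot: [0.806, -0.591, -0.001, -0.0]
wrist_force: [0.3, -1.0, -0.5]
width: 61.3
```

```bash
python3 - <<'E'
from h import *
print(status.get_state()['joint_vel'].round(2)); cap('wrist','w1'); plan([478,-316,260],-73)
E
```

```text
[ 0.82  0.42 -0.59 -0.01  0.15  0.81]
clock 1.0 ee [ 469.9 -317.7  260.4] F [ 6.1 -0.7  0.7] w 61.1 q [-0.72  0.28  1.53  0.01  1.33  0.54]
slide [ 0.8 -8.2  0.5]
rot [-0.38  0.05  0.62]
```

View pics/w1.png

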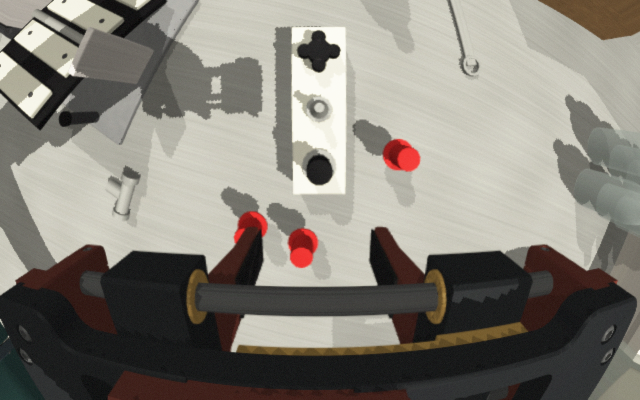

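>>> {"api": "step_arm", "payload": {"slide": [[0,-2,0],[0,-2,0]], "delta_rot": [[0,0,0],[0,0,0]], "claw": 0}}

```text
clock: 1.2
ee_pos: [472.2, -316.6, 260.0]
tool_rot: [0.807, -0.59, 0.001, -0.003]
wrist_force: [-0.8, -0.0, -0.8]
width: 49.1
```

```bash
python3 - <<'E'
from h import *
c=cap('wrist','w2');crop('w2',270,20,370,200,3.3,'w2c')
print([proj(c,p,True).round(1) for p in [(478,-316,110),(478,-316,62)]])
cc=load('top0')
for px in [(397,256),(428,256)]:print('red',atz(cc,px,80).round())
plan([489.7,91.7,230],-73)
E
```

```text
[array([317.3, 183.6]), array([317.2, 175.6])]
red [ 373. -254.   80.]
red [ 372. -324.   80.]
clock 1.25 ee [ 471.2 -317.1  260.1] F [-1.2  0.7 -0.5] w 44.6 q [-0.72  0.28  1.53  0.01  1.33  0.54]
slide [-383.9 -141.3   31.5]
rot [-0.33  0.09  0.63]
```

View pics/w2c.png

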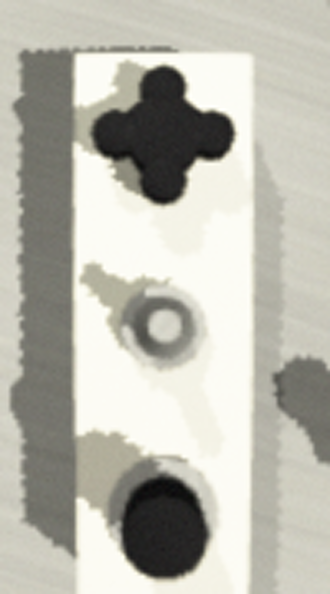

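```bash
python3 - <<'E'
from h import *
plan([495,92.5,225],-73)
r=[]
S=load('side0');T=load('top0');W=load('w2')
def s(u,v,k,x0,y0): return ((u+.5)/k-.5+x0,(v+.5)/k-.5+y0)
print(tri([ray(S,s(583,199,8,300,150)),ray(T,s(399,470,6,360,130)),ray(W,s(163,531,3.3,270,20),True)]))
print(tri([ray(S,s(575,316,8,300,150)),ray(T,s(362,488,6,360,130)),ray(W,s(162,497,3.3,270,20),True)]))
print(atz(W,s(163,531,3.3,270,20),110,True),atz(W,s(162,497,3.3,270,20),64,True))
E
```

```text
clock 1.25 ee [ 471.2 -317.1  260.1] F [-1.2  0.7 -0.5] w 44.6 q [-0.72  0.28  1.53  0.01  1.33  0.54]
slide [-383.1 -146.6   36.5]
rot [-0.33  0.09  0.63]
(array([ 479.65467157, -317.30576583,  109.17723794]), [np.float64(0.9221325498277074), np.float64(2.549703162015972), np.float64(1.8711429353714213)])
(array([ 480.18407908, -317.17220439,   57.31157206]), [np.float64(2.0255240573078486), np.float64(2.6649343149186646), np.float64(3.933867977592266)])
[ 481.62772814 -316.70712537  110.        ] [ 484.96703868 -315.61544165   64.        ]
```

Wrist view shows the black round knob at (319,181), standing upright in the stand. The pin is at about (481,-317). Next is the tray.

>>> {"api": "step_arm", "payload": {"slide": [[-48,-18,0],[-96,-36,0],[-144,-54,0],[-192,-73,5],[-240,-92,10],[-288,-110,20],[-336,-128,30],[-383,-147,36]], "delta_rot": [[0,0,0.5],[0,0,0.5],[0,0,0.5],[0,0,0.5],[0,0,0.5],[0,0,0.5],[0,0,0.5],[0,0,0.5]]}}

```text
clock: 2.05
ee_pos: [493.2, 79.8, 226.8]
tool_rot: [0.804, -0.595, 0.001, -0.002]
wrist_force: [-0.0, -0.2, -0.9]
width: 0.4
```

>>> {"api": "step_arm", "payload": {"slide": [[0,0,0]], "delta_rot": [[0,0,0]]}}

```text
clock: 2.15
ee_pos: [491.9, 83.3, 226.2]
tool_rot: [0.805, -0.594, -0.0, -0.003]
wrist_force: [-0.1, -0.4, 0.0]
width: 0.6
```

```bash
python3 - <<'E'
from h import *
c=cap('wrist','w3');cap('side','s3')
plan([495,92.5,170],-73)
E
```

```text
clock 2.25 ee [492.3  79.2 226.7] F [-0.1 -0.8 -0.1] w 0.9 q [0.02 0.21 1.72 0.   1.21 1.29]
slide [-11.9  -6.3  56.7]
rot [-0.22  0.03  0.05]
```

View pics/w3.png

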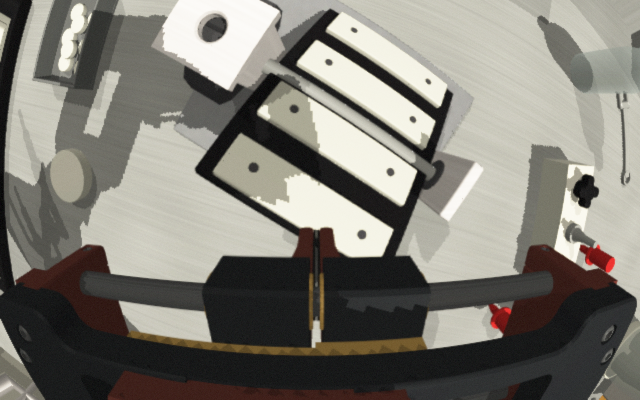

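View pics/s3.png

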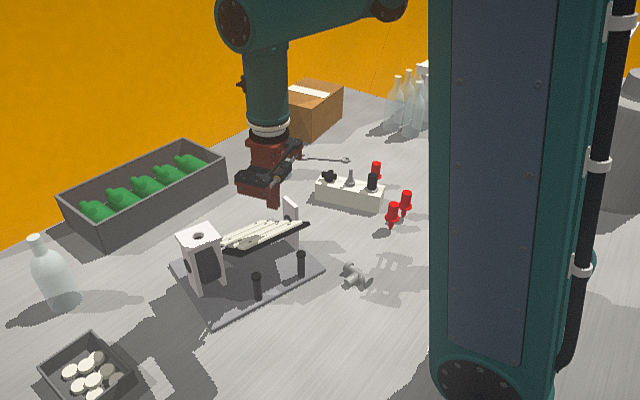

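```bash
python3 - <<'E'
from h import *
W=load('w3')
a=atz(W,(253,168),159.6,True);b=atz(W,(361,234),159.6,True);print(a,b,(a+b)/2)
# hole: 
print('hole',atz(W,(213,29),166,True))
E
```

```text
[510.74431557 139.20355448 159.6       ] [485.00639024  43.71880423 159.6       ] [497.87535291  91.46117935 159.6       ]
hole [605.26399218 198.74053572 166.        ]
```

>>> {"api": "step_arm", "payload": {"slide": [[-12,-6,30],[-12,-6,50],[-12,-5,58],[-13,-4,66],[-14,-2,74],[-16,0,82]], "delta_rot": [[0,0,0],[0,0,0],[0,0,0],[0,0,0],[0,0,0],[0,0,0]]}}

```text
clock: 2.85
ee_pos: [488.3, 93.7, 145.0]
tool_rot: [0.804, -0.595, 0.002, -0.002]
wrist_force: [-1.3, -2.1, 4.1]
width: 0.2
```

```bash
python3 - <<'E'
from h import *
plan([476,98,108])
E
```

```text
clock 2.85 ee [488.3  93.7 145. ] F [-1.3 -2.1  4.1] w 0.2 q [0.05 0.3  1.82 0.   1.01 1.32]
slide [-7.7 10.7 37. ]
```

Contact at 4 N, and the tray is swinging.

>>> {"api": "step_arm", "payload": {"slide": [[-2,2,8],[-4,4,16],[-5,6,24],[-6,8,30],[-7,10,35],[-8,11,38]], "delta_rot": [[0,0,0],[0,0,0],[0,0,0],[0,0,0],[0,0,0],[0,0,0]]}}

```text
clock: 3.45
ee_pos: [476.5, 98.4, 106.7]
tool_rot: [0.804, -0.595, 0.002, -0.003]
wrist_force: [2.6, -1.3, 1.6]
width: 0.7
```

>>> {"api": "step_arm", "payload": {"slide": [[0,0,1],[0,0,2],[0,0,3]], "delta_rot": [[0,0,0],[0,0,0],[0,0,0]]}}

```text
clock: 3.75
ee_pos: [476.4, 98.5, 106.0]
tool_rot: [0.804, -0.595, 0.002, -0.003]
wrist_force: [-10.8, -2.7, 42.1]
width: 0.3
```

It's resting on the stops (42 N rise at z=106). Lifting off now.

>>> {"api": "step_arm", "payload": {"slide": [[0,0,-10],[0,0,-50],[0,0,-100],[0,0,-150],[0,0,-160]], "delta_rot": [[0,0,0],[0,0,0],[0,0,0],[0,0,0],[0,0,0]]}}

```text
clock: 4.25
ee_pos: [478.0, 99.0, 271.3]
tool_rot: [0.804, -0.595, 0.005, -0.006]
wrist_force: [-0.2, -0.6, 0.1]
width: 0.4
```

```bash
python3 - <<'E'
from h import *
c=cap('wrist','w4');cap('side','s4');crop('s4',160,185,330,335,4.5,'s4c');crop('w4',140,0,300,110,5,'w4c')
plan([481,-317,260],-73)
E
```

```text
clock 4.35 ee [476.2  98.7 267.7] F [-0.6 -0.6 -0.3] w 0.3 q [0.06 0.15 1.69 0.   1.29 1.33]
slide [398.9 117.1   6.8]
rot [-0.6  -0.05  0.01]
```

View pics/s4c.png

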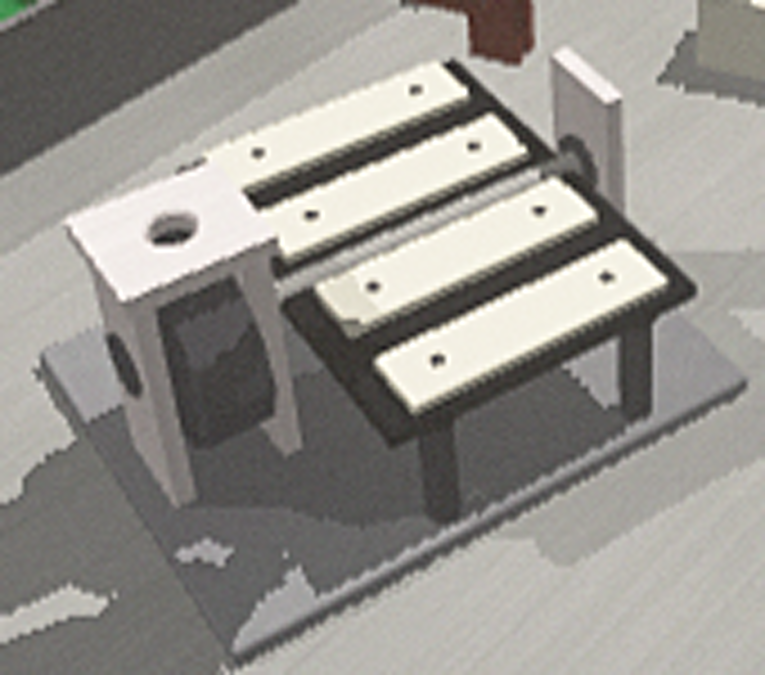

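View pics/w4c.png

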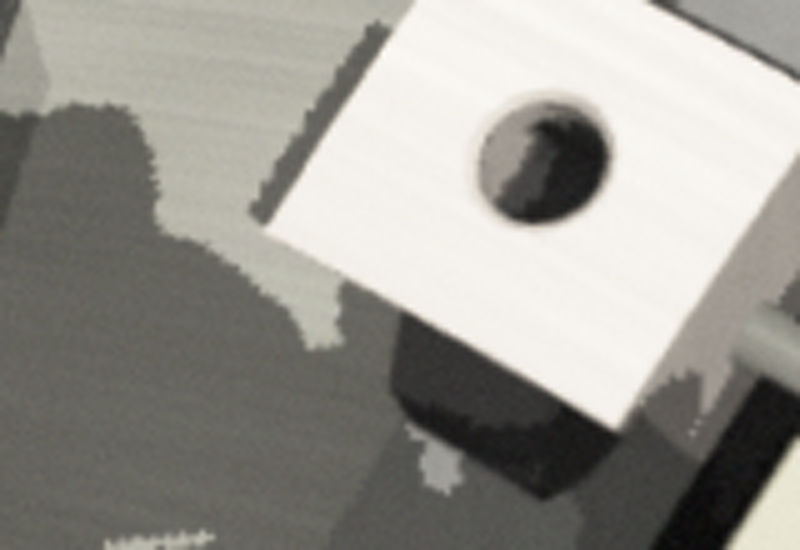

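The tray is level on its rests, and the slot shows under the hole (w4 pixel (249,32)). Now back to above the pin.

>>> {"api": "step_arm", "payload": {"slide": [[49,14,6],[98,29,6],[147,43,6],[196,58,6],[245,72,6],[294,87,6],[343,101,6],[390,115,6]], "delta_rot": [[0,0,0],[0,0,0],[0,0,0],[0,0,0],[0,0,0],[0,0,0],[0,0,0],[-0.6,0,0]], "claw": 0.65, "squeeze": 25}}

```text
clock: 5.15
ee_pos: [478.4, -302.2, 257.7]
tool_rot: [0.804, -0.595, -0.002, -0.0]
wrist_force: [0.2, 0.6, 0.3]
width: 56.5
```

```bash
python3 - <<'E'
from h import *
print('hole',atz(load('w4'),(248.5,32),166,True))
plan([475,-319,200],-73)
E
```

```text
hole [606.62795894 200.21788298 166.        ]
clock 5.15 ee [ 478.4 -302.2  257.7] F [0.2 0.6 0.3] w 56.5 q [-0.69  0.28  1.53 -0.    1.33  0.59]
slide [15.3  8.  57.7]
rot [ 0.15  0.22 -0.02]
```

>>> {"api": "step_arm", "payload": {"slide": [[15,8,30],[15,8,58],[15,8,58]], "delta_rot": [[0,0.2,0],[0,0.2,0],[0,0.2,0]]}}

```text
clock: 5.45
ee_pos: [470.8, -316.1, 193.1]
tool_rot: [0.803, -0.596, -0.007, 0.0]
wrist_force: [-0.2, 0.3, -1.0]
width: 56.6
```

```bash
python3 - <<'E'
from h import *
c=cap('wrist','w5');crop('w5',240,80,400,280,3,'w5c')
plan([481,-317,200],-73)
E
```

```text
clock 5.5 ee [ 472.3 -316.6  195.7] F [-1.3  0.7  0.5] w 57.0 q [-0.71  0.35  1.6  -0.    1.2   0.56]
slide [ 2.9 -8.2 -4.4]
rot [ 0.41  0.48 -0.07]
```

View pics/w5c.png

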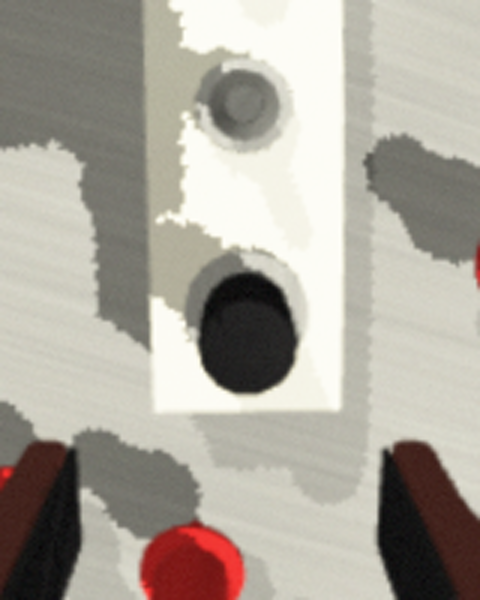

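```bash
python3 - <<'E'
from h import *
S=load('side0');T=load('top0');W=load('w2');V=load('w5')
def s(u,v,k,x0,y0): return ((u+.5)/k-.5+x0,(v+.5)/k-.5+y0)
rs=[ray(S,s(583,199,8,300,150)),ray(T,s(399,470,6,360,130)),ray(W,s(163,531,3.3,270,20),True),ray(V,s(248,344,3,240,80),True)]
print(tri(rs),tri(rs[2:]),atz(V,s(248,344,3,240,80),110,True))
# collar edges
print(proj(V,(481,-317,110),True))
E
```

```text
(array([ 479.89824014, -317.54055784,  108.78970695]), [np.float64(0.9790932799771971), np.float64(2.713133656948598), np.float64(1.660067056971042), np.float64(0.5872375123812421)]) (array([ 484.80235742, -315.89542507,  127.20283074]), [np.float64(0.3320487363241082), np.float64(0.3320487363241824)]) [ 480.75441073 -317.63746549  110.        ]
[321.67598847 193.83077419]
```

>>> {"api": "step_arm", "payload": {"slide": [[3,-8,20],[3,-8,40],[3,-8,55],[3,-8,60],[3,-8,60]], "delta_rot": [[0.4,0.5,0],[0.4,0.5,0],[0.4,0.5,0],[0.4,0.5,0],[0.4,0.5,0]]}}

```text
clock: 6.0
ee_pos: [480.3, -316.0, 135.6]
tool_rot: [0.804, -0.595, -0.0, 0.0]
wrist_force: [-0.0, 0.3, -0.1]
width: 57.0
```

```bash
python3 - <<'E'
from h import *
plan([480.5,-317,71],-73)
E
```

```text
clock 6.0 ee [ 480.3 -316.   135.6] F [-0.   0.3 -0.1] w 57.0 q [-0.7   0.42  1.66 -0.    1.06  0.57]
slide [ 1.1  0.1 64.6]
rot [ 0.03  0.03 -0.02]
```

>>> {"api": "step_arm", "payload": {"slide": [[1,0,20],[1,0,40],[1,0,55],[1,0,62],[1,0,65],[1,0,65]], "delta_rot": [[0,0,0],[0,0,0],[0,0,0],[0,0,0],[0,0,0],[0,0,0]]}}

```text
clock: 6.6
ee_pos: [481.0, -317.2, 71.2]
tool_rot: [0.804, -0.595, 0.0, 0.0]
wrist_force: [-0.4, 0.5, -0.5]
width: 57.5
```

>>> {"api": "step_arm", "payload": {"slide": [[0,0,0],[0,0,0],[0,0,0],[0,0,0],[0,0,0],[0,0,0]], "delta_rot": [[0,0,0],[0,0,0],[0,0,0],[0,0,0],[0,0,0],[0,0,0]], "claw": 0, "squeeze": 25}}

```text
clock: 7.2
ee_pos: [481.1, -317.3, 71.5]
tool_rot: [0.804, -0.595, 0.0, 0.0]
wrist_force: [-1.0, 0.8, 3.7]
width: 27.7
```

```bash
python3 - <<'E'
from h import *
plan([480.5,-317,200],-73); cap('wrist','w6');crop('w6',240,100,400,300,3,'w6c')
E
```

```text
clock 7.2 ee [ 481.1 -317.3   71.5] F [-1.   0.8  3.7] w 27.7 q [-0.7   0.5   1.72 -0.    0.93  0.57]
slide [  -0.4    0.5 -128.5]
rot [-0.01 -0.03 -0.01]
```

View pics/w6c.png

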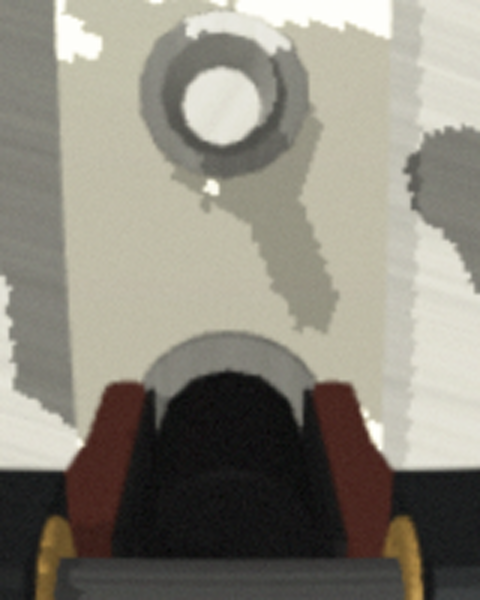

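The knob is gripped centrally at 27.7 mm. Lifting.

>>> {"api": "step_arm", "payload": {"slide": [[0,0,-5],[0,0,-15],[0,0,-30],[0,0,-50],[0,0,-80],[0,0,-120],[0,0,-160],[0,0,-190]], "delta_rot": [[0,0,0],[0,0,0],[0,0,0],[0,0,0],[0,0,0],[0,0,0],[0,0,0],[0,0,0]], "squeeze": 30}}

```text
clock: 8.05
ee_pos: [481.4, -317.5, 264.8]
tool_rot: [0.804, -0.595, 0.002, 0.0]
wrist_force: [1.1, 0.1, -2.0]
width: 27.5
```

```bash
python3 - <<'E'
from h import *
plan([606,200.5,275],-73); cap('wrist','w7')
E
```

```text
clock 8.05 ee [ 481.4 -317.5  264.8] F [ 1.1  0.1 -2. ] w 27.5 q [-0.7   0.29  1.51 -0.    1.34  0.57]
slide [-458.9 -270.5  -11.1]
rot [-0.09 -0.16 -0.01]
```

View pics/w7.png

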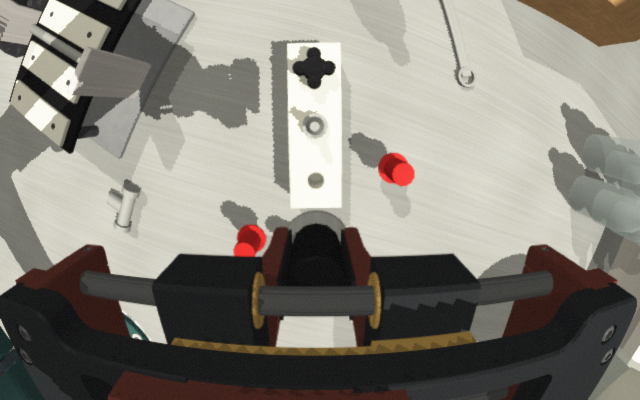

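Pin is held and its stand hole at (316,181) is empty. Carrying it to the bridge.

>>> {"api": "step_arm", "payload": {"slide": [[-40,-20,-11],[-81,-45,-11],[-122,-70,-11],[-163,-94,-11],[-204,-118,-11],[-245,-142,-11],[-286,-166,-11],[-327,-190,-11]], "delta_rot": [[0,0,0],[0,0,0],[0,0,0],[0,0,0],[0,0,0],[0,0,0],[0,0,0],[0,0,0]]}}

```text
clock: 8.9
ee_pos: [569.2, 51.2, 278.7]
tool_rot: [0.804, -0.595, 0.005, 0.001]
wrist_force: [0.7, -0.5, -1.5]
width: 27.9
```

```bash
python3 - <<'E'
from h import *
plan([606,200.5,275],-73)
E
```

```text
clock 8.9 ee [569.2  51.2 278.7] F [ 0.7 -0.5 -1.5] w 27.9 q [-0.03  0.27  1.5  -0.01  1.36  1.25]
slide [-132.   -78.8    3. ]
rot [-0.31 -0.52 -0.  ]
```

>>> {"api": "step_arm", "payload": {"slide": [[-40,-24,1],[-75,-44,2],[-105,-62,3],[-122,-73,3],[-132,-79,3],[-132,-79,3],[-132,-79,3]], "delta_rot": [[0,-0.5,0],[-0.3,-0.5,0],[-0.3,-0.5,0],[-0.3,-0.5,0],[-0.3,-0.5,0],[-0.3,-0.5,0],[-0.3,-0.5,0]]}}

```text
clock: 9.6
ee_pos: [606.0, 199.2, 274.9]
tool_rot: [0.804, -0.595, 0.0, 0.001]
wrist_force: [0.1, -0.8, -1.6]
width: 27.3
```

```bash
python3 - <<'E'
from h import *
plan([606,200.5,232],-73);
for n in('side','top','wrist'):cap(n,n+'8')
crop('side8',130,130,290,250,5,'s8c');crop('top8',130,90,250,190,6,'t8c');crop('wrist8',220,100,420,300,3,'w8c')
E
```

```text
clock 9.6 ee [606.  199.2 274.9] F [ 0.1 -0.8 -1.6] w 27.3 q [ 0.21  0.37  1.35 -0.    1.41  1.49]
slide [-1.3 -0.4 42.9]
rot [ 0.03 -0.07 -0.04]
```

View pics/s8c.png

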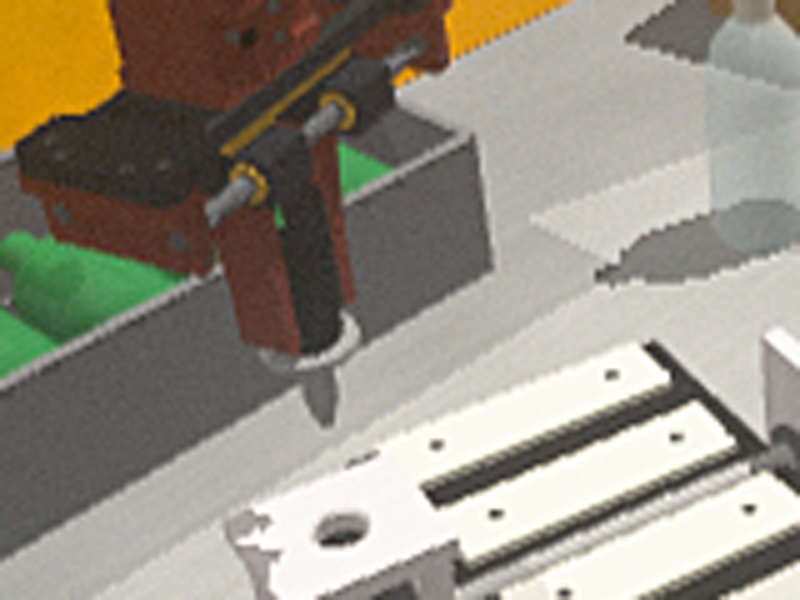

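View pics/w8c.png

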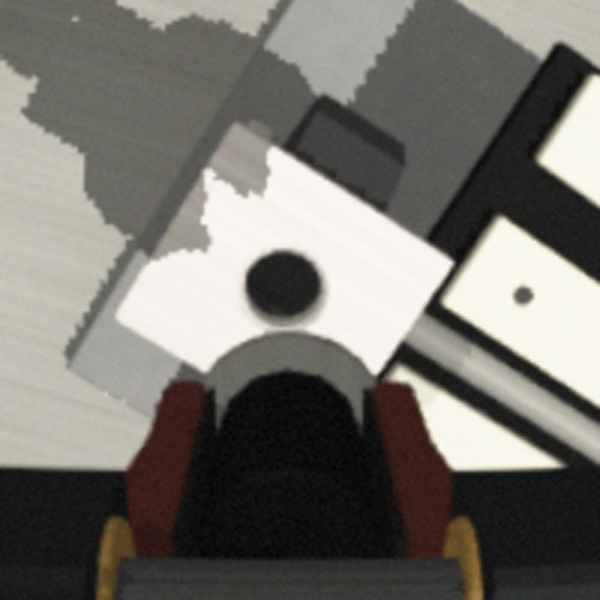

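```bash
python3 - <<'E'
from h import *
def s(u,v,k,x0,y0): return ((u+.5)/k-.5+x0,(v+.5)/k-.5+y0)
S=load('side8');W=load('wrist8')
print('tip pred px',proj(S,(606,199.2,222)),'seen',s(328,425,5,130,130),'at z',[atz(S,s(328,425,5,130,130),z).round(1) for z in (216,224)])
print('hole w',atz(W,s(284,287,3,220,100),166,True))
print('hole side',atz(S,s(343,529,5,130,130),166), atz(load('side0'),s(173,229,4.5,160,185),166),atz(load('top0'),s(162,193,4.4,150,105),166))
E
```

```text
tip pred px [194.59226827 214.50242551] seen (195.2, 214.6) at z [array([611.5, 194.3, 216. ]), array([602.5, 200.1, 224. ])]
hole w [608.05750877 200.82747089 166.        ]
hole side [605.41660846 201.32487327 166.        ] [605.40344233 201.73005245 166.        ] [604.56184837 200.77724139 166.        ]
```

View pics/t8c.png

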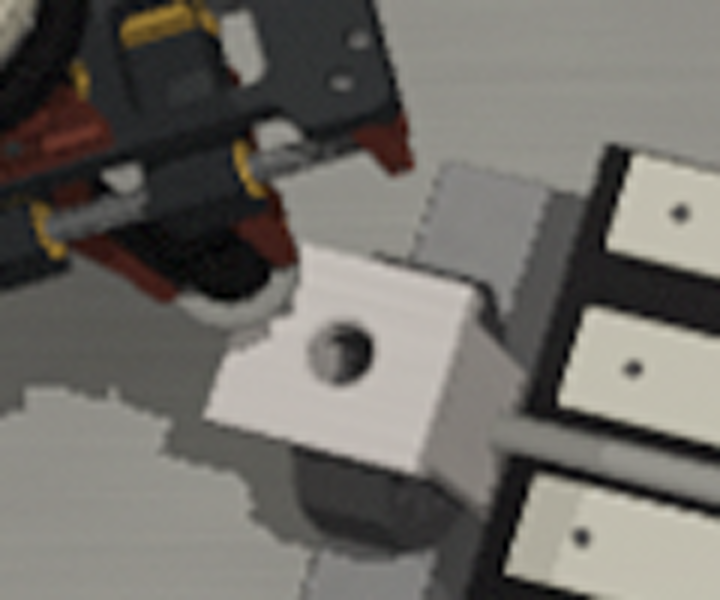

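>>> {"api": "step_arm", "payload": {"slide": [[-1.5,-0.5,15],[-1.5,-0.5,35],[-1.5,-0.5,50],[-1.5,-0.5,58],[-1.5,-0.5,64],[-1.5,-0.5,69],[-1.5,-0.5,69]], "delta_rot": [[0,0,0],[0,0,0],[0,0,0],[0,0,0],[0,0,0],[0,0,0],[0,0,0]]}}

```text
clock: 10.45
ee_pos: [606.1, 200.3, 206.0]
tool_rot: [0.803, -0.596, 0.0, 0.0]
wrist_force: [0.9, -1.1, -1.8]
width: 27.4
```

```bash
python3 - <<'E'
from h import *
plan([606.3,200.7,179],-73);
cap('side','s9');cap('wrist','w9')
crop('s9',150,170,260,260,7,'s9c');crop('w9',220,140,420,300,3,'w9c')
E
```

```text
clock 10.45 ee [606.1 200.3 206. ] F [ 0.9 -1.1 -1.8] w 27.4 q [ 0.21  0.43  1.44 -0.    1.27  1.49]
slide [-0.3 -0.3 27. ]
rot [ 0.02 -0.04 -0.11]
```

View pics/s9c.png

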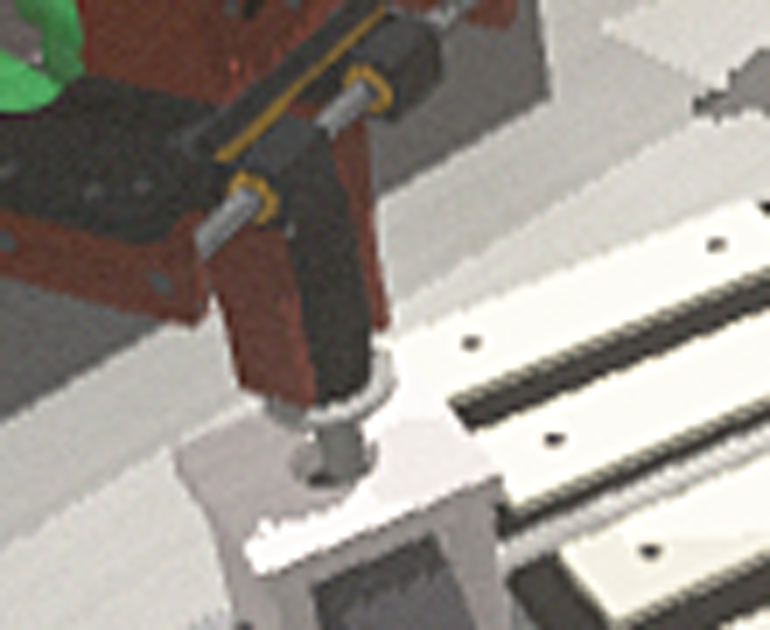

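Force is clean and the tip is in the hole, with the shank about 2 mm right of centre in the picture (shank 345, hole 335). I'll correct slightly and descend.

>>> {"api": "step_arm", "payload": {"slide": [[-0.7,-2,0],[-0.7,-2,5],[-0.7,-2,11],[-0.7,-2,17],[-0.7,-2,22],[-0.7,-2,25],[-0.7,-2,27],[-0.7,-2,27]], "delta_rot": [[0,0,0],[0,0,0],[0,0,0],[0,0,0],[0,0,0],[0,0,0],[0,0,0],[0,0,0]]}}

```text
clock: 11.35
ee_pos: [608.1, 201.8, 179.3]
tool_rot: [0.803, -0.596, 0.0, 0.0]
wrist_force: [1.0, -0.3, -1.2]
width: 27.7
```

```bash
python3 - <<'E'
from h import *
plan([606.3,200.7,179],-73);
cap('side','s10')
crop('s10',150,170,260,260,7,'s10c')
E
```

```text
clock 11.35 ee [608.1 201.8 179.3] F [ 1.  -0.3 -1.2] w 27.7 q [ 0.21  0.45  1.47 -0.    1.22  1.49]
slide [0.5 2.  0.3]
rot [-0.02 -0.04 -0.1 ]
```

View pics/s10c.png

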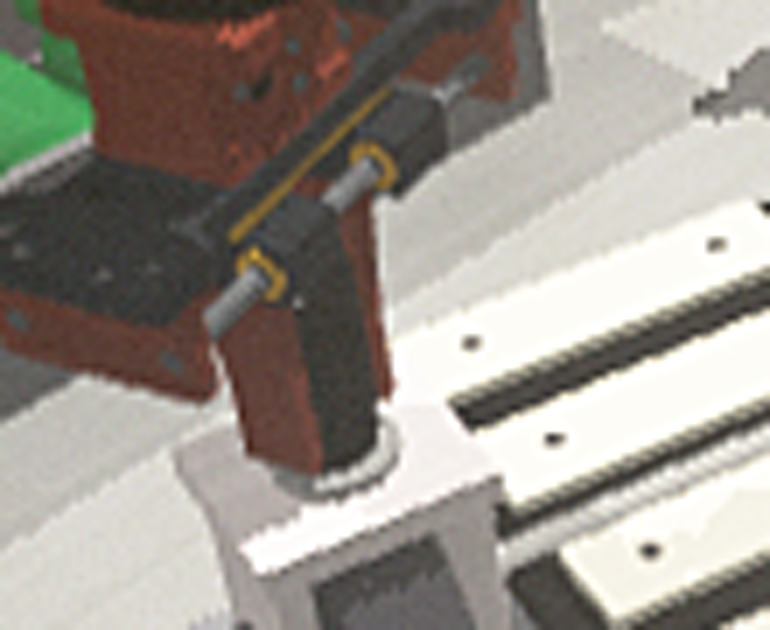

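No resistance, and the collar is a millimetre or two above the bridge. Lowering the last bit, then releasing.

>>> {"api": "step_arm", "payload": {"slide": [[0,0,1],[0,0,2],[0,0,2]], "delta_rot": [[0,0,0],[0,0,0],[0,0,0]]}}

```text
clock: 11.7
ee_pos: [608.3, 201.8, 177.6]
tool_rot: [0.803, -0.596, 0.001, -0.0]
wrist_force: [-0.2, 0.7, -1.8]
width: 27.5
```

>>> {"api": "step_arm", "payload": {"slide": [[0,0,0],[0,0,0],[0,0,0],[0,0,0],[0,0,0],[0,0,0]], "delta_rot": [[0,0,0],[0,0,0],[0,0,0],[0,0,0],[0,0,0],[0,0,0]], "claw": 0.7}}

```text
clock: 12.3
ee_pos: [608.3, 201.8, 177.7]
tool_rot: [0.803, -0.596, 0.001, -0.0]
wrist_force: [1.3, -0.3, 0.3]
width: 61.4
```

>>> {"api": "step_arm", "payload": {"slide": [[0,0,-10],[0,0,-30],[0,0,-60],[0,0,-100],[0,0,-130],[0,0,-130]], "delta_rot": [[0,0,0],[0,0,0],[0,0,0],[0,0,0],[0,0,0],[0,0,0]]}}

```text
clock: 12.9
ee_pos: [611.0, 202.6, 314.0]
tool_rot: [0.803, -0.595, 0.004, -0.004]
wrist_force: [0.5, -0.3, 0.8]
width: 61.4
```

```bash
python3 - <<'E'
from h import *
plan([606.3,200.7,179],-73);
cap('side','s11');cap('wrist','w11')
crop('s11',140,160,300,280,5,'s11c');crop('w11',200,60,440,260,3,'w11c')
E
```

```text
clock 12.9 ee [611.  202.6 314. ] F [ 0.5 -0.3  0.8] w 61.4 q [ 0.21  0.35  1.29 -0.    1.48  1.49]
slide [  0.2   6.5 134.9]
rot [-0.64 -0.1  -0.09]
```

View pics/s11c.png

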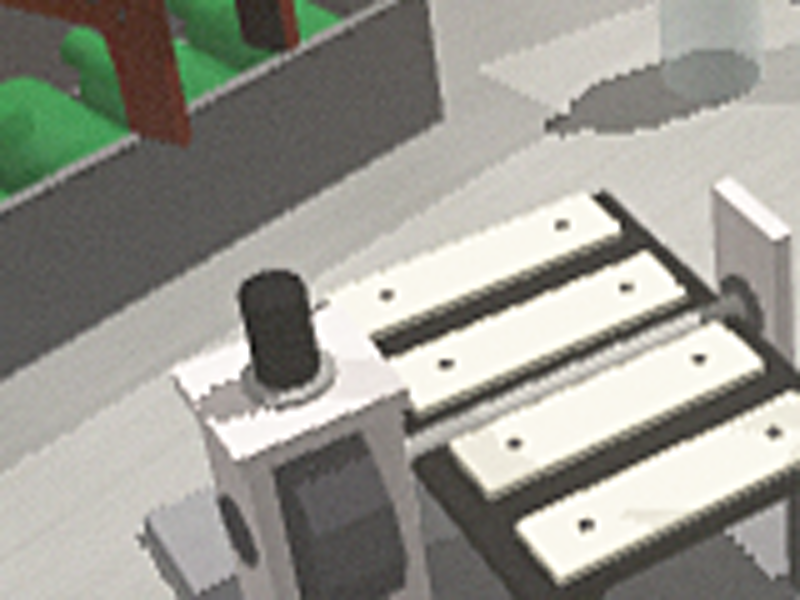

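View pics/w11c.png

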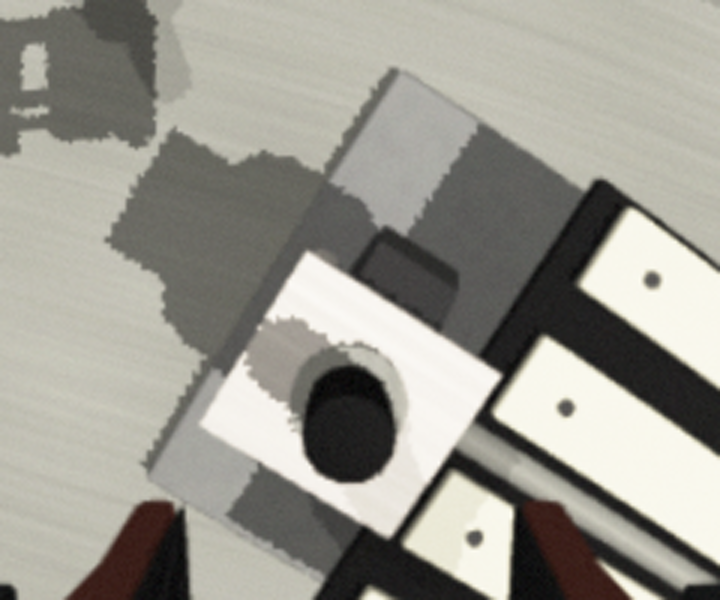

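```bash
python3 - <<'E'
from h import *
def s(u,v,k,x0,y0): return ((u+.5)/k-.5+x0,(v+.5)/k-.5+y0)
S=load('s11');W=load('w11')
for z in(170,216):print(z,proj(S,(607,201.5,z)).round(1),proj(W,(607,201.5,z),True).round(1))
print('seen top',s(271,284,5,140,160),s(349,435,3,200,60),'collar',s(290,377,5,140,160),s(350,402,3,200,60))
print('top',tri([ray(S,s(272,284,5,140,160)),ray(W,s(349,435,3,200,60),True)]),'collar',tri([ray(S,s(290,375,5,140,160)),ray(W,s(350,402,3,200,60),True)]))
E
```

```text
170 [197.4 233.7] [315.6 193.8]
216 [193.9 217.1] [315.5 206. ]
seen top (193.8, 216.4) (316.0, 204.66666666666666) collar (197.6, 235.0) (316.3333333333333, 193.66666666666666)
top (array([608.08980935, 200.92094273, 216.6192018 ]), [np.float64(0.6509296820870695), np.float64(0.650929682087051)]) collar (array([606.931319  , 200.96882086, 167.42263965]), [np.float64(0.37727652243954846), np.float64(0.37727652243955073)])
```

>>> {"api": "step_arm", "payload": {"slide": [[0,0,0],[0,0,0]], "delta_rot": [[0,0,0],[0,0,0]]}}

```text
clock: 13.2
ee_pos: [607.6, 201.8, 307.3]
tool_rot: [0.803, -0.596, 0.0, 0.0]
wrist_force: [0.2, 0.3, 1.2]
width: 61.5
```

The pin's axis triangulates to (607,201) at the collar and (608,201) at the knob top (z 217). So it is upright and seated. Handing in.

```bash
python3 -c "
from workcell import bot;print(bot.close_job())"
```

```text
the job is handed in; nothing more can be done
None
```

I pressed the tray down until it sat level on its rests, with 42 N at z = 106 mm. I then took the black round-knob pin from the stand, lowered it through the bridge hole and let go. The arm backed off to 307 mm, and I handed the job in at about 13 s of the 54 s allowed.

**Last checks:**
- **Position:** the collar sits on the bridge with its axis near (607, 201), about 1–2 mm from the measured hole centre at (606, 201).
- **Upright:** the knob top is at z ≈ 217 mm and the pin leans about 1.3°, which is within measurement error.
- **Tray:** the last side picture showed it level. I did not measure its angle in figures.
- **Contact:** the insertion met no resistance, and the gripper was open and clear at hand-in.

**Disagreement:** the wrist camera placed things about 2 mm farther out in x than the side and top cameras. Halfway into the hole, the side picture also showed the pin about 2 mm off centre, so I moved it about 2 mm before lowering it fully.

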